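# Push a printing block under the spring flap of a UV box

## Robot

A 6-joint arm with a two-finger parallel gripper is mounted at the origin on a cart in front of the work surface, level with it; the furniture and walls round the work are solid. World frame = base frame: x ahead of the robot, y to its left, z up, the work surface at z = 0. Lengths are in m, angles in rad, forces in N, time in s.
With the tool pointing down it reaches from about 0.35 to 0.975 m from the base axis. Payload 4.9 kg.
Tool frame: the origin (TCP) lies at the very end of the fingers, on their centre line; the grasp point (between the pads) lies 19 mm behind it (grasp_offset is the distance from the TCP to the grasp point, in m); x points along the fingers, y is the direction in which the jaws open and shut, and the axes are right-handed (so a half turn about x gives the same grasp; the last joint's range is limited). The gripper opens to 85 mm and grips with 20 to 120 N. Pads are 22 mm wide; open, the fingers measure 114 mm over their backs; the gripper's body (76 mm by 85 mm) begins 54 mm behind the grasp point. The pads swing forward as they close: fully open they stand 13 mm farther back than shut.
Start: joints at [-1.324, 0.053, 1.613, -0, 1.476, -0.119], TCP at [0.224, -0.584, 0.208] pointing down, gripper open.
Joint ranges: [-3.01, 3.01], [-1.01, 2.22], [0.06, 2.58], [-1.02, 4.17], [0.09, 2.62], [-3.14, 3.14]. Speed limits (rad/s): [2.57, 2.57, 3.14, 3.14, 3.14, 3.14].

## Interface

Orientations are given as a rotation vector (axis times angle).
In Python, from station import get_obs, get_image, camera_model, finish_job, grasp_offset gives the robot as it stands.
- The arm moves only by the shell command python3 -m crank 'ROWS' [OPENING] [FORCE]. ROWS is JSON, a list that holds one entry, the list of rows, each a list of 4 numbers: the shift along the world's x, y, z in m, then the turn about the world's z in degrees. In form: [[[dx, dy, dz, turn], ...]]. A call has 1 to 5 rows; each row is the pose to reach, as a shift and turn from the pose commanded when the call began; what a row does not reach only later rows make up. A row lasts 1/12 s, in which the tool goes at most 41.7 mm and 7.16 degrees, less where a joint would pass 70% of its speed; a pose out of reach is approached as far as the arm can. A call with a gripper value outside its range is refused whole. OPENING is the opening, from 0 (shut) to 1 (fully open), set as the call begins (- or left out, the last holds). The fingers move at their own pace and stop on an object; FORCE is the grip in N (left out, the last holds). Time passes only in rows, so rows that repeat a pose let the fingers close. It gives the time, the measured TCP pose, the force and the opening at its end, in the units of the state.
- get_obs(): the state, without advancing time (a new reading comes with each control period).
- get_image(name): name is "side" or "top"; returns (picture, depth): 480x640x3 uint8, red, green, blue; 480x640 float32, m along the optical axis (not along the pixel's ray), 0 where there is no reading.
- camera_model(name): a dict with "fx", "fy", "cx", "cy" (pixels), "k1" (the pictures are not rectified: a ray, as slopes to the right and down, at radius r is drawn at 1 + k1 r^2 times it, then the intrinsics apply), "xyz" and "attitude" of the camera in the world. Camera axes: x right, y down, z forward; pixel columns grow to the right and rows downward; lengths in m; the calibration is good to about 2 mm. A picture is of the moment at which its call begins. camera_model takes no time and is no camera call.
- finish_job(): hands the job in, once; it reports no verdict.
The state is a dict: "t": time; "q": joint angles; "dq": joint speeds; "effort": joint torques, N m; "tool_pos": TCP position; "tool_rot": TCP orientation; "contact_force": force on the tool from outside, world axes, zero at the start; "wrist_torque": the same for the moment, N m; "opening": finger opening in m.
Only numpy, scipy, OpenCV 4.12 (cv2) and the standard library are available. Lean on these libraries where they do the work, as an engineer would, in place of code of your own. Each camera call takes 0.05 s, during which the arm holds its last target.

## Task

Post-expose the printing block: press the red thumb lever of the UV box down with one fingertip so that its spring-closed amber flap stands open, keep it pressed, and with the other fingertip push the block along the tray and under the flap by its wooden edge until it is wholly inside. Then draw back and let go of the lever so that the flap closes fully behind the block. Push only: never pick the block up, do not touch its soft green top face or let the flap come down on it, and leave the ink bottle, paint tube and glue stick where they are.

Things in the scene. Friction and masses are not known exactly. Their poses are not given: they have to be found in the camera images.
- uv_box: small grey UV box with a loading tray in front, fixed to the table. Origin at table height under the middle of its mouth; x points along the tray into the chamber (the way to push), y to the left of that, z up. Its deck (tray top and chamber floor) is level, at z = 24 mm. Tray from x = -130 to 0 mm, chamber from 0 to the black lamp housing at x = 92 mm
- mouth (a point): middle of the mouth, on the deck (uv_box x = 0). For the flap to shut without touching it, the near edge of the block must be at least 9 mm past it. Steel rails 6 mm high guide the block: inner faces 26 mm either side of the middle at the mouth and in the chamber, flaring to 44 mm at the front of the tray
- tray_front (a point): middle of the near edge of the tray, on the deck, 130 mm before the mouth
- flap (a joint): opening of the clear amber flap, rad: 0 shut, 0.5 with the lever pressed level. It covers the chamber, 84 mm wide, hinged at the far end, and tips upward and away from the tray; the block cannot push it open. It follows the lever (flap = 2.94 x lever) and a spring shuts it when the lever is let go
- flap_hinge (a point): middle of the flap's hinge axis, at uv_box x = 110 mm, z = 12 mm, along y
- flap_edge (a point): middle of the outer lower edge of the flap's front wall. Shut, the wall (3 mm thick) fills the mouth at x = 0 to 3 mm, 1 to 31 mm above the deck; the roof is 34 mm above the deck. Open at 0.5 rad this edge is 52 mm above the deck at x = 19 mm, so a vertical finger may go some 15 mm past the mouth; the flap's top corner is then 78 mm above the deck at x = 34 mm
- lever (a joint): thumb lever, rad: 0 released, 0.17 pressed level, hard stop at 0.21. It pivots beside the mouth at uv_box x = 30 mm; pressing it down anywhere before the mouth opens the flap. It takes 2 to 3 N at its front end and about 8 N beside the mouth, and springs up when let go. At 0.12 (flap 0.35) the flap already clears the block well
- lever_front (a point): middle of the near end of the lever's ribbed red top, a plate 22 mm wide along uv_box y = -62 mm (right of the tray) from x = -130 to 15 mm. Released it slopes up toward the near end: 33 mm above the deck there, about 11 mm beside the mouth. Pressed level it is 6 mm above the deck, so a fingertip can slide along it
- lever_mouth (a point): point on the middle of the lever's red top just beside the mouth (uv_box x = 0)
- block: printing block lying on the tray: wooden mount 48 mm along its x, 46 mm along its y, 17 mm high, with a green plate on top, 20 mm high in all; about 70 g. Origin at the centre of its underside, x pointing roughly into the chamber
- block_face: soft green photopolymer plate on top of the block, 42 x 40 x 3 mm, set in 3 mm from the sides of the mount (same frame as the block); not to be touched
- ink: blue ink bottle with red cap, 43 mm wide, 60 mm high, left of the tray; origin under its centre; leave alone
- tube: paint tube with a red band, 36 x 115 x 21 mm, lying right of the lever; origin under its centre; leave alone
- glue: glue stick standing left of the box, blue cap over yellow, 26 mm wide, 89 mm high; origin under its centre; leave alone
Things that resemble listed ones, but are neither listed nor needed, are in the scene too. There is more than one size of the block; the job needs the middle-sized.

How it is judged:
On the way:
1. the block goes under the open flap while a fingertip holds the lever down (value of joint flap above 0.2 rad and contact force between the fingers and lever above 0.3 N and x of block in the frame of uv_box between -0.01 and 0.024 m), for 0.1 s.
At the end, for the whole second after the job is handed in: The block lies flat and still on the chamber floor, wholly behind the flap's front wall (its centre 28 to 71 mm past the mouth), and the flap is shut to within 0.03 rad with the lever released (value of joint flap below 0.03 rad and x of block in the frame of uv_box between 0.028 and 0.071 m and y of block in the frame of uv_box between -0.015 and 0.015 m and z of block in the frame of uv_box between 0.021 and 0.028 m and angle between block's own z axis and vertical below 0.1 rad and linear speed of block below 0.01 m/s); the robot touches nothing.
It fails at once if the block is picked up, tipped or pushed off the tray (z of block in the frame of uv_box above 0.032 m or z of block in the frame of uv_box below 0.016 m or angle between block's own z axis and vertical above 0.25 rad).
It fails at once if the soft face is touched with the fingers (contact force between the fingers and block_face above 0.5 N).
It fails at once if the flap comes down on the block (contact force between flap and block above 0.5 N).
It fails at once if the ink bottle, paint tube or glue stick is disturbed (distance of any of ink, tube, glue from where it was at the start of the episode above 0.02 m).
It also fails if it takes over 40 s, if anything falls off the work surface, if the arm or the gripper's body presses on something with over 40 N, if the wrist force passes 120 N, or if a joint passes its speed limit or range.

## Working session

There is one attempt and no reset: what is moved stays moved. The work goes in short steps, Python scripts to look and compute and a shell command to move; the robot and the scene stay as the last step left them, time stands still between calls to the robot, and variables do not carry over. Pictures are saved under pics/ and viewed, and the job is handed in when it is done.

```bash
ls; mkdir -p pics; python3 - <<'E'
from station import *
import cv2
print(get_obs(), grasp_offset)
for n in("side","top"):
    im,d=get_image(n); cv2.imwrite(f"pics/{n}0.png",im[:,:,::-1]); print(n,camera_model(n))
    import numpy as np; np.savez(f"{n}0.npz",im=im,d=d)
E
```

```text
pics
{'t': 0.0, 'q': array([-1.32400745e+00,  5.33405312e-02,  1.61430358e+00,  1.22391931e-05,
        1.47602858e+00, -1.19002690e-01]), 'dq': array([ 0.00108941, -0.00203594, -0.00064355, -0.00037137,  0.00021145,
        0.00116887]), 'effort': array([-1.14654864e-03, -3.93670321e+01, -3.70178211e+01, -2.08903957e-04,
        7.05042956e-03, -3.87562537e-06]), 'tool_pos': array([ 0.22338986, -0.58298361,  0.20706748]), 'tool_rot': array([ 2.02255948,  0.37625571, -2.02280766]), 'contact_force': array([ 0.09231205, -0.31833663, -0.60489116]), 'wrist_torque': array([ 0.04414187, -0.00017463, -0.01323543]), 'opening': 0.08533509517282507} 0.0187
side {'fx': 487.53219182888967, 'fy': 487.53219182888967, 'cx': 318.845976851618, 'cy': 237.54883710848773, 'k1': -0.024945182640189998, 'xyz': array([ 0.65316676, -0.71554162,  0.4084214 ]), 'attitude': array([-1.9826327 , -0.07482141,  0.03462228])}
top {'fx': 484.38711845532924, 'fy': 484.38711845532924, 'cx': 322.9534977692306, 'cy': 244.67920906938355, 'k1': -0.024660234943529282, 'xyz': array([0.49089933, 0.03721737, 1.01625001]), 'attitude': array([-2.14158557,  2.15340587, -0.12780333])}
```

View pics/top0.png

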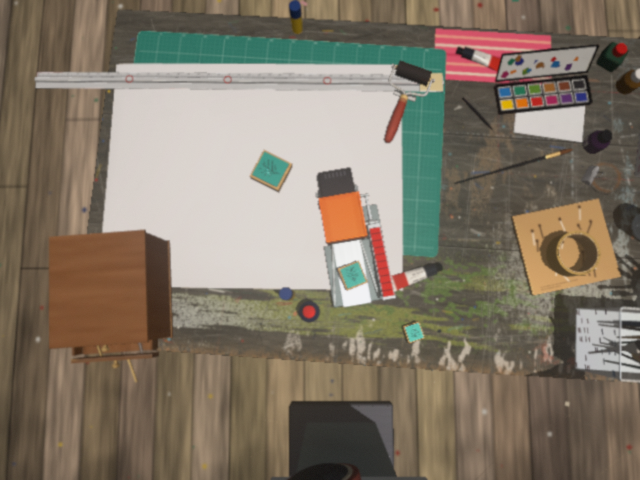

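View pics/side0.png

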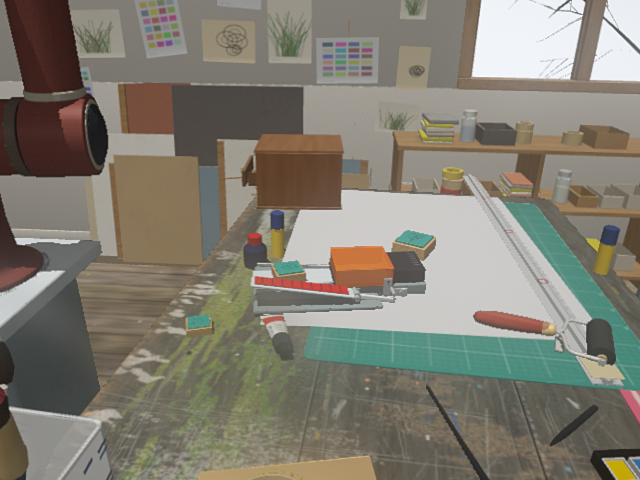

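```bash
cat > h.py <<'E'
import numpy as np, cv2
from station import *
from scipy.spatial.transform import Rotation as R
def ray(n,u,v):
    c=camera_model(n); x=(u-c['cx'])/c['fx']; y=(v-c['cy'])/c['fy']
    a,b=x,y
    for _ in range(10):
        s=1+c['k1']*(a*a+b*b); a,b=x/s,y/s
    return np.array(c['xyz']), R.from_rotvec(c['attitude']).apply([a,b,1.])
def onz(n,u,v,z):
    o,d=ray(n,u,v); return o+d*(z-o[2])/d[2]
def depthpt(n,u,v,D):
    o,d=ray(n,u,v); return o+d*D[int(v),int(u)]
def proj(n,p):
    c=camera_model(n); q=R.from_rotvec(c['attitude']).inv().apply(np.array(p)-c['xyz']); a,b=q[0]/q[2],q[1]/q[2]; s=1+c['k1']*(a*a+b*b)
    return c['fx']*a*s+c['cx'],c['fy']*b*s+c['cy']
E
python3 - <<'E'
import numpy as np,cv2
z=np.load('top0.npz');im=z['im'][:,:,::-1]
cv2.imwrite('pics/topc.png',cv2.resize(im[160:320,270:450],None,fx=4.4,fy=3.75*1.0 if 0 else 4.4,interpolation=cv2.INTER_CUBIC)[:600])
cv2.imwrite('pics/topc.png',cv2.resize(im[165:315,270:450],None,fx=4,fy=4,interpolation=cv2.INTER_CUBIC))
z=np.load('side0.npz');im=z['im'][:,:,::-1]
cv2.imwrite('pics/sidec.png',cv2.resize(im[200:350,240:440],None,fx=4,fy=4,interpolation=cv2.INTER_CUBIC))
E
```

```text
(no output)
```

View pics/topc.png

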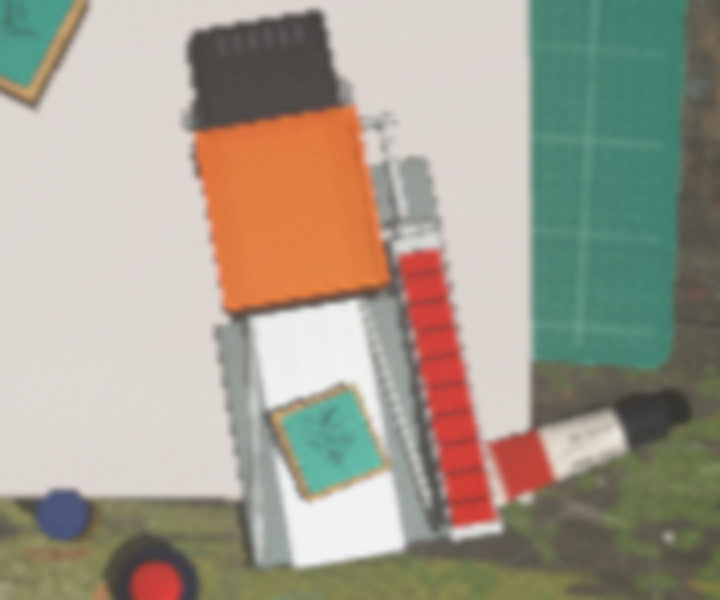

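View pics/sidec.png

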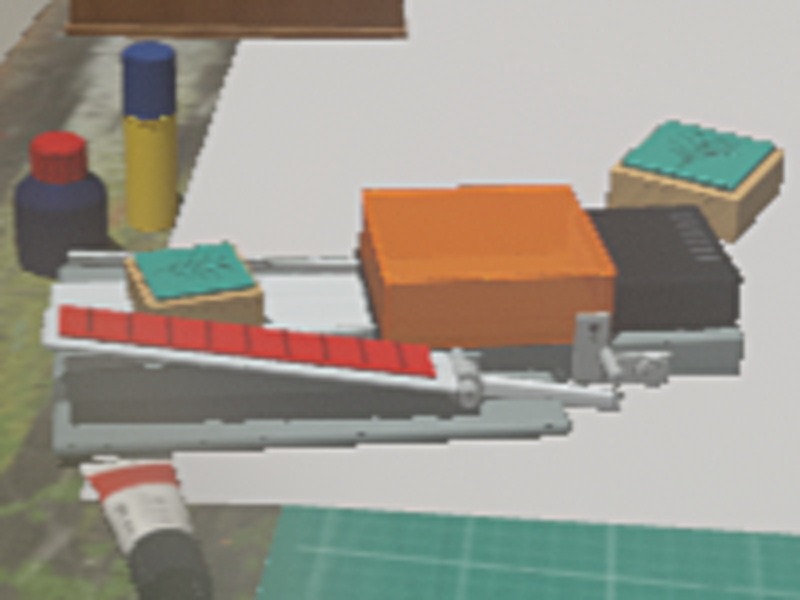

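```bash
cat > m.py <<'E'
from h import *
def contour(mask):
    cs,_=cv2.findContours(mask.astype(np.uint8),cv2.RETR_EXTERNAL,cv2.CHAIN_APPROX_NONE); return max(cs,key=cv2.contourArea)
E
python3 - <<'E'
from m import *
z=np.load('top0.npz');im=z['im'];D=z['d']
hsv=cv2.cvtColor(im,cv2.COLOR_RGB2HSV)
H,S,V=[hsv[...,i].astype(int) for i in range(3)]
roi=np.zeros(H.shape,bool);roi[165:315,310:400]=1
def rect(mask,z,name):
    c=contour(mask)[:,0,:].astype(float)
    P=np.array([onz('top',u,v,z)[:2] for u,v in c],np.float32)*1000
    (cx,cy),(w,h),a=cv2.minAreaRect(P)
    print(name,'c',cx,cy,'wh',w,h,'ang',a,'n',mask.sum()); print(cv2.boxPoints(((cx,cy),(w,h),a)).round(1).tolist())
rect((H>5)&(H<14)&(S>190)&(V>150)&roi,.058,'orange')
red=((H<5)|(H>172))&(S>160)&(V>120)&roi
# red lever: use sloped height; depth
ys,xs=np.nonzero(cv2.erode(red.astype(np.uint8),np.ones((3,3))))
P=np.array([depthpt('top',u,v,D) for u,v in zip(xs,ys)])*1000
print('red',len(P)); 
A=np.c_[P[:,:2],np.ones(len(P))];co=np.linalg.lstsq(A,P[:,2],rcond=None)[0];print('plane',co)
print(P[:,0].min(),P[:,0].max(),P[:,2].min(),P[:,2].max())
c=P.mean(0);w,v=np.linalg.eigh(np.cov(P[:,:2].T));print('lever centre',c,'dir deg',np.degrees(np.arctan2(v[1,1],v[0,1])))
t=(P[:,:2]-c[:2])@v[:,1];print('ext',t.min(),t.max())
g=(H>75)&(H<95)&(S>90)&roi; g[:250]=0
rect(g,.044,'green')
wood=(roi&(((H>8)&(H<28)&(S>80))|g));wood[:250]=0;wood[:,375:]=0;wood[302:]=0
rect(wood,.0425,'block')
for n,(u,v) in dict(green=(352,275),tray=(345,295),roof=(343,218),lever_low=(374,228)).items(): print(n,depthpt('top',u,v,D)*1000)
E
```

```text
Traceback (most recent call last):
  File "m.py", line 3, in contour
    cs,_=cv2.findContours(mask.astype(np.uint8),cv2.RETR_EXTERNAL,cv2.CHAIN_APPROX_NONE); return max(cs,key=cv2.contourArea)
                                                                                                 ~~~^^^^^^^^^^^^^^^^^^^^^^^^
ValueError: max() iterable argument is empty
```

```bash
cat > meas.py <<'E'
from m import *
import sys
def run(im,D):
    hsv=cv2.cvtColor(im,cv2.COLOR_RGB2HSV)
    H,S,V=[hsv[...,i].astype(int) for i in range(3)]
    roi=np.zeros(H.shape,bool);roi[165:315,310:400]=1
    def rect(mask,z,name):
        c=contour(mask)[:,0,:].astype(float)
        P=np.array([onz('top',u,v,z)[:2] for u,v in c],np.float32)*1000
        (cx,cy),(w,h),a=cv2.minAreaRect(P)
        print(name,'c',cx,cy,'wh',w,h,'ang',a,'n',mask.sum()); print(cv2.boxPoints(((cx,cy),(w,h),a)).round(1).tolist())
    for u,v in [(343,218),(375,260),(352,275),(335,262)]: print(u,v,hsv[v,u],depthpt('top',u,v,D)*1000)
    rect((H>5)&(H<17)&(S>190)&(V>150)&roi,.058,'orange')
    red=((H<5)|(H>172))&(S>160)&(V>120)&roi
    ys,xs=np.nonzero(cv2.erode(red.astype(np.uint8),np.ones((3,3))))
    P=np.array([depthpt('top',u,v,D) for u,v in zip(xs,ys)])*1000
    A=np.c_[P[:,:2],np.ones(len(P))];co=np.linalg.lstsq(A,P[:,2],rcond=None)[0];print('red n',len(P),'plane',co)
    c=P.mean(0);w,v=np.linalg.eigh(np.cov(P[:,:2].T));print('lever centre',c,'dir deg',np.degrees(np.arctan2(v[1,1],v[0,1])))
    t=(P[:,:2]-c[:2])@v[:,1];print('ext',t.min(),t.max())
    g=(H>75)&(H<95)&(S>90)&roi; g[:250]=0;g[:,375:]=0
    rect(g,.044,'green')
    wood=(roi&(((H>8)&(H<28)&(S>80))|g));wood[:255]=0;wood[:,375:]=0;wood[302:]=0
    rect(wood,.041,'block')
if __name__=='__main__':
    z=np.load('top0.npz');run(z['im'],z['d'])
E
python3 meas.py
```

```text
343 218 [ 11 179 228] [671.55568162   8.49665467  57.62397338]
375 260 [  3  74 162] [588.06336825 -55.80247922  40.57840848]
352 275 [ 83 106 151] [557.78530698  -8.81285817  43.67727535]
335 262 [ 68   5 188] [586.00905068  24.86908095  24.75033704]Traceback (most recent call last):
  File "meas.py", line 25, in <module>
    z=np.load('top0.npz');run(z['im'],z['d'])
                          ~~~^^^^^^^^^^^^^^^^
  File "meas.py", line 13, in run
    rect((H>5)&(H<17)&(S>190)&(V>150)&roi,.058,'orange')
    ~~~~^^^^^^^^^^^^^^^^^^^^^^^^^^^^^^^^^^^^^^^^^^^^^^^^
  File "meas.py", line 8, in rect
    c=contour(mask)[:,0,:].astype(float)
      ~~~~~~~^^^^^^
  File "m.py", line 3, in contour
    cs,_=cv2.findContours(mask.astype(np.uint8),cv2.RETR_EXTERNAL,cv2.CHAIN_APPROX_NONE); return max(cs,key=cv2.contourArea)
                                                                                                 ~~~^^^^^^^^^^^^^^^^^^^^^^^^
ValueError: max() iterable argument is empty
```

Depth agrees well with the stated heights; loosen the saturation thresholds.

```bash
sed -i 's/(S>190)&(V>150)/(S>140)\&(V>120)/; s/&(S>160)&(V>120)&roi/\&(S>120)\&(V>120)\&roi/; s/(S>80))|g/(S>60))|g/' meas.py; python3 meas.py
```

```text
343 218 [ 11 179 228] [671.55568162   8.49665467  57.62397338]
375 260 [  3  74 162] [588.06336825 -55.80247922  40.57840848]
352 275 [ 83 106 151] [557.78530698  -8.81285817  43.67727535]
335 262 [ 68   5 188] [586.00905068  24.86908095  24.75033704]
orange c 674.388427734375 9.617389678955078 wh 94.70413970947266 82.89896392822266 ang 10.531854629516602 n 1873
[[620.2999877929688, 41.70000076293945], [635.4000244140625, -39.79999923706055], [728.5, -22.5], [713.4000244140625, 59.0]]
red n 567 plane [ -0.18715051   0.33861568 175.32086603]
lever centre [579.13710439 -65.05707711  44.90571281] dir deg 172.34838128295016
ext -73.04812963049206 113.98754369033252
green c 557.9354248046875 -9.580322265625 wh 38.381256103515625 35.91353225708008 ang 21.24858283996582 n 342
[[533.5, 0.20000000298023224], [546.5999755859375, -33.29999923706055], [582.2999877929688, -19.399999618530273], [569.2999877929688, 14.100000381469727]]
block c 557.542236328125 -6.753486633300781 wh 46.99715805053711 42.018455505371094 ang 21.291433334350586 n 462
[[528.0, 4.300000190734863], [543.2999877929688, -34.900001525878906], [587.0999755859375, -17.799999237060547], [571.7999877929688, 21.399999618530273]]
```

```bash
python3 - <<'E'
from m import *
z=np.load('top0.npz');im=z['im'];D=z['d']
hsv=cv2.cvtColor(im,cv2.COLOR_RGB2HSV);H,S,V=[hsv[...,i].astype(int) for i in range(3)]
red=((H<5)|(H>172))&(S>120)&(V>120)
red[:225]=0;red[300:]=0;red[:,:360]=0
red[:, 395:]=0
n,l,s,_=cv2.connectedComponentsWithStats(cv2.erode(red.astype(np.uint8),np.ones((2,2))))
k=1+s[1:,4].argmax();print(s[1:])
ys,xs=np.nonzero(l==k)
P=np.array([depthpt('top',u,v,D) for u,v in zip(xs,ys)])*1000
# per-row midpoints
rows=[(v,xs[ys==v].min(),xs[ys==v].max()) for v in np.unique(ys)]
mid=[]
for v,a,b in rows:
    p=depthpt('top',(a+b)//2,v,D); zz=p[2]
    q=onz('top',(a+b)/2.,v,zz); mid.append(q*1000)
mid=np.array(mid)
m=mid[3:-3]
f=np.polyfit(m[:,0],m[:,1],1);print('mid yaw',np.degrees(np.arctan(f[0])),'y at x=627',np.polyval(f,627),'y@ 500',np.polyval(f,500)); f2=np.polyfit(m[:,0],m[:,2],1);print('slope',f2)
print(mid[0],mid[-1])
# orange edges: per-row left/right, per-column bottom
o=(H>5)&(H<17)&(S>140)&(V>120);o[:190]=0;o[245:]=0;o[:,:315]=0;o[:,368:]=0
L=[];Rr=[]
for v in range(198,232):
    x=np.nonzero(o[v])[0]; L.append(onz('top',x.min()-.5,v,.058)*1000);Rr.append(onz('top',x.max()+.5,v,.058)*1000)
for A,nm in((L,'L'),(Rr,'R')):
    A=np.array(A);f=np.polyfit(A[:,0],A[:,1],1);print(nm,np.degrees(np.arctan(f[0])),np.polyval(f,627),np.std(A[:,1]-np.polyval(f,A[:,0])))
B=[]
for u in range(330,364):
    y=np.nonzero(o[:,u])[0];B.append(onz('top',u,y.max()+.5,.058)*1000)
B=np.array(B);f=np.polyfit(B[:,1],B[:,0],1);print('front',-np.degrees(np.arctan(f[0])),'x at y=1',np.polyval(f,1.),np.std(B[:,0]-np.polyval(f,B[:,1])))
print(B[::6,:2].round(1).tolist())
E
```

```text
[[371 229  23  67 605]
 [394 277   1   2   2]]
mid yaw 9.436892236012541 y at x=627 -61.28278872360427 y@ 500 -82.39152664820793
slope [ -0.17702621 148.47490157]
[652.53246301 -60.6635319   34.38560549] [517.03533995 -75.42260685  58.42119865]
L 10.631247253388418 42.465667966214426 0.6586968537006805
R 11.153340523488358 -41.4758090727651 0.5976848351108102
front 9.192981450407892 x at y=1 628.429883187113 0.6003008701479648
[[622.0, 35.0], [625.9, 22.9], [625.8, 11.0], [627.8, -1.0], [631.7, -13.1], [631.7, -25.0]]
```

```bash
python3 - <<'E'
from m import *
z=np.load('top0.npz');im=z['im'];D=z['d']
for u in (340,346,352,358):
    print(u,[(v,int(1000*onz('top',u,v,.024)[0]),round(1000*depthpt('top',u,v,D)[2])) for v in range(298,311)])
for u in (340,350):
    print(u,[(v,round(1000*depthpt('top',u,v,D)[0]),round(1000*depthpt('top',u,v,D)[2]),im[v,u].tolist()) for v in range(234,246)])
z=np.load('side0.npz');Ds=z['d'];im=z['im']
# side: orange near wall -> front bottom corner
for v in (272,278,282):
    print(v,[(u,depthpt('side',u,v,Ds).round(3).tolist(),im[v,u].tolist()) for u in range(330,342,2)])
E
```

```text
340 [(298, 512, 24), (299, 510, 23), (300, 508, 21), (301, 506, 25), (302, 504, 25), (303, 502, 21), (304, 500, 24), (305, 498, 25), (306, 496, -1), (307, 494, 1), (308, 492, 3), (309, 490, 1), (310, 488, 3)]
346 [(298, 512, 23), (299, 510, 24), (300, 508, 24), (301, 506, 25), (302, 504, 25), (303, 502, 26), (304, 500, 24), (305, 498, 25), (306, 496, 2), (307, 494, -1), (308, 492, -3), (309, 490, -1), (310, 488, -3)]
352 [(298, 512, 26), (299, 510, 23), (300, 508, 21), (301, 506, 24), (302, 504, 23), (303, 502, 24), (304, 500, 20), (305, 498, -5), (306, 496, 1), (307, 494, -3), (308, 492, -5), (309, 490, 2), (310, 488, 0)]
358 [(298, 512, 24), (299, 510, 23), (300, 508, 24), (301, 506, 26), (302, 504, 21), (303, 502, 23), (304, 500, -1), (305, 498, -1), (306, 496, -1), (307, 494, 3), (308, 492, -1), (309, 490, 1), (310, 487, 0)]
340 [(234, 639, 58, [228, 130, 71]), (235, 637, 57, [229, 130, 71]), (236, 635, 60, [228, 129, 70]), (237, 633, 59, [227, 129, 70]), (238, 630, 61, [226, 128, 68]), (239, 629, 59, [221, 125, 65]), (240, 629, 45, [170, 103, 64]), (241, 629, 31, [119, 85, 69]),
[... 671 characters left out ...]
336, [0.637, -0.039, 0.053], [155, 93, 64]), (338, [0.64, -0.038, 0.053], [150, 97, 68]), (340, [0.643, -0.038, 0.053], [151, 98, 69])]
278 [(330, [0.627, -0.007, 0.025], [212, 215, 214]), (332, [0.63, -0.016, 0.03], [133, 135, 135]), (334, [0.634, -0.025, 0.035], [124, 85, 67]), (336, [0.637, -0.037, 0.042], [154, 94, 62]), (338, [0.64, -0.036, 0.042], [153, 96, 67]), (340, [0.644, -0.039, 0.043], [154, 100, 69])]
282 [(330, [0.628, -0.029, 0.03], [160, 165, 162]), (332, [0.631, -0.028, 0.029], [142, 145, 143]), (334, [0.634, -0.032, 0.032], [85, 78, 78]), (336, [0.637, -0.041, 0.037], [157, 93, 61]), (338, [0.641, -0.04, 0.036], [151, 97, 66]), (340, [0.644, -0.038, 0.036], [154, 99, 68])]
```

```bash
cat >> h.py <<'E'
YAW=np.radians(9.8); M=np.array([.6305,.0008])
RB=np.array([[np.cos(YAW),-np.sin(YAW)],[np.sin(YAW),np.cos(YAW)]])
def w(bx,by): return M+RB@np.array([bx,by])/1000
def b(p): return RB.T@(np.array(p[:2])-M)*1000
def state():
    o=get_obs(); r=R.from_rotvec(o['tool_rot']).as_matrix()
    return o,np.degrees(np.arctan2(r[1,1],r[0,1])),r
E
python3 - <<'E'
from h import *
o,a,r=state();print(r.round(3),'jaw dir',a, 'need',99.8,'or',-80.2)
print(o['q'])
t=w(-128,2);print(t,'shift',t-o['tool_pos'][:2]);print(o['tool_pos'])
E
```

```text
[[-0.     0.358 -0.934]
 [ 0.002 -0.934 -0.358]
 [-1.    -0.002 -0.   ]] jaw dir -69.03940096585347 need 99.8 or -80.2
[-1.32398162e+00  5.33021319e-02  1.61415609e+00  3.65125204e-05
  1.47600382e+00 -1.19020010e-01]
[ 0.50402737 -0.019016  ] shift [0.28059679 0.56403378]
[ 0.22343058 -0.58304978  0.20717936]
```

```bash
python3 -m crank '[[[0.28,0.564,0,-11.2],[0.28,0.564,0,-11.2],[0.28,0.564,0,-11.2],[0.28,0.564,0,-11.2],[0.28,0.564,0,-11.2]]]' 0 20; python3 - <<'E'
from h import *
o,a,r=state();t=w(-128,2);print(a,o['tool_pos'],t-o['tool_pos'][:2])
E
```

```text
t: 0.52
tool_pos: [0.3164, -0.395, 0.2076]
tool_rot: [2.133, 0.182, -2.134]
contact_force: [0.6, -0.1, 0.6]
opening: 0.0256
-80.28882993989728 [ 0.31641233 -0.39500899  0.20757105] [0.18761504 0.37599299]
```

```bash
python3 -m crank '[[[0.1876,0.376,0,0],[0.1876,0.376,0,0],[0.1876,0.376,0,0],[0.1876,0.376,0,0],[0.1876,0.376,0,0]]]' ; python3 - <<'E'
from h import *
o,a,r=state();t=w(-128,2);print(a,o['tool_pos'],t-o['tool_pos'][:2])
E
```

```text
t: 0.93
tool_pos: [0.4094, -0.2085, 0.208]
tool_rot: [2.133, 0.182, -2.133]
contact_force: [0.8, -0.8, -0.2]
opening: -0.0
-80.26655281601418 [ 0.40939695 -0.20853379  0.20795539] [0.09463042 0.18951779]
```

```bash
python3 -m crank '[[[0.0946,0.1895,0,0],[0.0946,0.1895,0,0],[0.0946,0.1895,0,0],[0.0946,0.1895,0,0],[0.0946,0.1895,0,0]]]' ; python3 -m crank '[[[0,0,-0.03,0],[0.001,0.0015,-0.07,0],[0.001,0.0015,-0.1,0],[0.001,0.0015,-0.1,0]]]'; python3 - <<'E'
from h import *
o,a,r=state();t=w(-128,2);print(a,o['tool_pos'],t-o['tool_pos'][:2])
for n in("side","top"):
    im,d=get_image(n); cv2.imwrite(f"pics/{n}1.png",im[:,:,::-1])
    cv2.imwrite(f"pics/{n}1c.png",cv2.resize(im[150:350,230:450,::-1],None,fx=3,fy=3))
E
```

```text
t: 1.35
tool_pos: [0.5025, -0.022, 0.208]
tool_rot: [2.132, 0.182, -2.132]
contact_force: [0.7, -0.7, -0.1]
opening: 0.0003
t: 1.68
tool_pos: [0.4976, -0.0211, 0.1003]
tool_rot: [2.119, 0.188, -2.149]
contact_force: [-1.5, 0.0, -1.4]
opening: 0.0
-80.18059501224502 [ 0.49757276 -0.02108371  0.10031895] [0.00645461 0.00206771]
```

View pics/side1c.png

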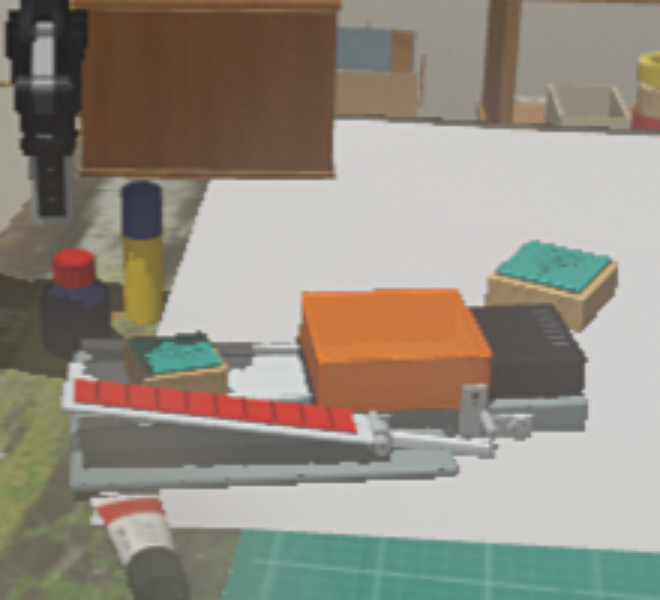

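View pics/top1c.png

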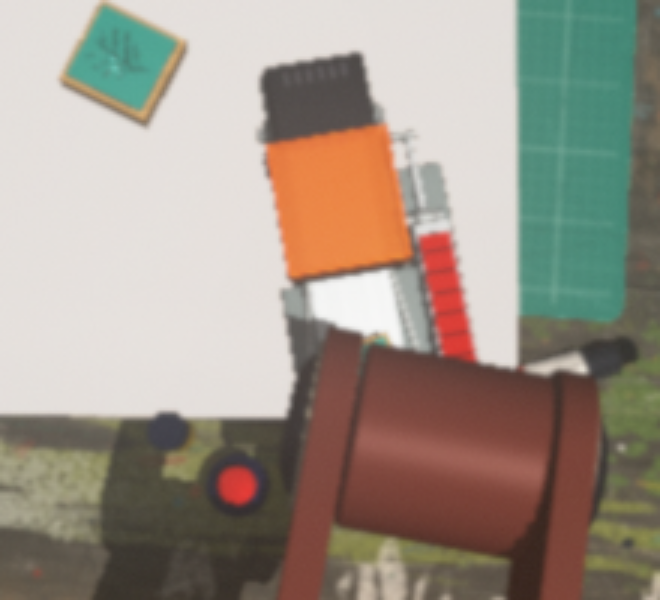

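```bash
python3 -m crank '[[[0,0,0,0],[0,0,0,0]]]'; python3 - <<'E'
from h import *
o,a,r=state();print(a,o['tool_pos'],b(o['tool_pos']),r[:,0].round(3))
E
```

```text
t: 1.95
tool_pos: [0.5052, -0.0234, 0.1114]
tool_rot: [2.137, 0.18, -2.127]
contact_force: [-0.4, -0.4, -0.0]
opening: 0.0004
-80.27356467239865 [ 0.50521208 -0.0233794   0.11136767] [-127.57527334   -2.50137546] [ 0.005 -0.001 -1.   ]
```

```bash
python3 -m crank '[[[0,0.002,-0.03,0],[-0.001,0.0045,-0.055,0],[-0.001,0.0045,-0.073,0],[-0.001,0.0045,-0.073,0],[-0.001,0.0045,-0.073,0]]]'; python3 - <<'E'
from h import *
o,a,r=state();print(a,o['tool_pos'],b(o['tool_pos']),r[:,0].round(3))
E
```

```text
t: 2.37
tool_pos: [0.5028, -0.0185, 0.0364]
tool_rot: [2.133, 0.181, -2.132]
contact_force: [0.1, -0.1, 0.1]
opening: -0.0002
-80.26576295192672 [ 0.50283667 -0.01852885  0.03638123] [-129.09040667    2.68271036] [ 0.001 -0.    -1.   ]
```

```bash
python3 -m crank '[[[0.003,0,-0.005,0],[0.012,0.001,-0.005,0],[0.02,0.002,-0.005,0],[0.028,0.003,-0.005,0],[0.035,0.004,-0.005,0]]]'; python3 - <<'E'
from h import *
o,a,r=state();print(a,o['tool_pos'],b(o['tool_pos']),r[:,0].round(3))
im,d=get_image('side'); cv2.imwrite(f"pics/side2c.png",cv2.resize(im[150:350,230:450,::-1],None,fx=3,fy=3))
E
```

```text
t: 2.78
tool_pos: [0.5392, -0.0142, 0.0313]
tool_rot: [2.134, 0.182, -2.13]
contact_force: [0.3, 0.2, -0.6]
opening: 0.0002
-80.23843230985538 [ 0.53918995 -0.01424895  0.03130984] [-92.53912119   0.71248125] [ 0.002 -0.    -1.   ]
```

View pics/side2c.png

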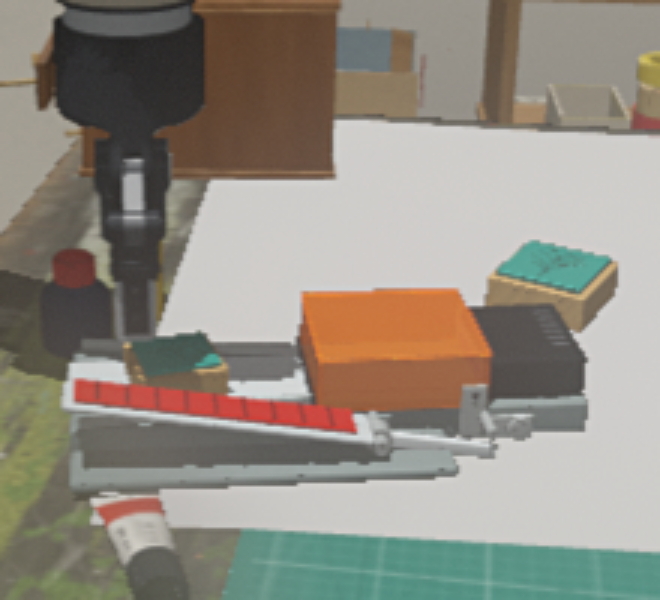

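```bash
python3 - <<'E'
from h import *
o,a,r=state()
p=o['tool_pos'];f=lambda q:((np.array(proj('side',q))-[230,150])*3).round()
print('tcp',f(p),'z+30',f(p+[0,0,.03]), 'z+73',f(p+[0,0,.073]))
for bx,by in((-84,0),(-84,20),(-70,0)): print(bx,by,f([*w(bx,by),.041]))
for z in (.041,):
  for px,py in((125,345),(205,332),(228,365),(140,382)): 
    u,v=px/3+230,py/3+150; print(px,py,b(onz('side',u,v,z)))
E
```

```text
tcp [141. 374.] z+30 [140. 324.] z+73 [138. 251.]
-84 0 [155. 358.]
-84 20 [154. 342.]
-70 0 [181. 357.]
125 345 [-100.09124906   17.02220855]
205 332 [-54.95197705  29.56217743]
228 365 [-45.14369172 -11.38134118]
140 382 [-92.82947364 -26.73862253]
```

```bash
python3 - <<'E'
from h import *
im,d=get_image('side')
for px,py in((137,280),(137,300),(137,325),(150,320),(165,345),(140,355)):
    u,v=px/3+230,py/3+150; p=depthpt('side',u,v,d); print(px,py,p.round(3),b(p).round(1),im[int(v),int(u)])
cv2.imwrite(f"pics/side3.png",cv2.resize(im[230:300,250:350,::-1],None,fx=8,fy=8,interpolation=cv2.INTER_NEAREST))
im,d=get_image('top'); cv2.imwrite(f"pics/top3c.png",cv2.resize(im[150:350,230:450,::-1],None,fx=3,fy=3))
print(get_obs()['contact_force'])
E
```

```text
137 280 [ 0.541 -0.028  0.094] [-92.8 -13.3] [64 60 59]
137 300 [ 0.541 -0.029  0.083] [-93.1 -14. ] [69 64 62]
137 325 [ 0.54  -0.025  0.066] [-93.4 -10. ] [72 67 64]
150 320 [ 0.546 -0.018  0.066] [-86.4  -4.6] [80 78 77]
165 345 [ 0.552 -0.005  0.045] [-78.3   7.5] [73 89 82]
140 355 [ 0.54  -0.015  0.043] [-92.2  -0.6] [75 91 84]
[ 0.79172383 -0.29541252 -0.3450451 ]
```

View pics/side3.png

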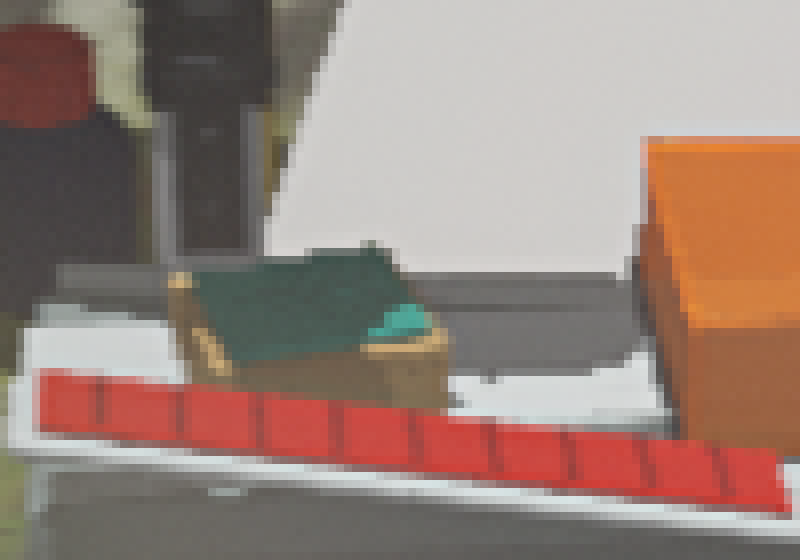

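View pics/top3c.png

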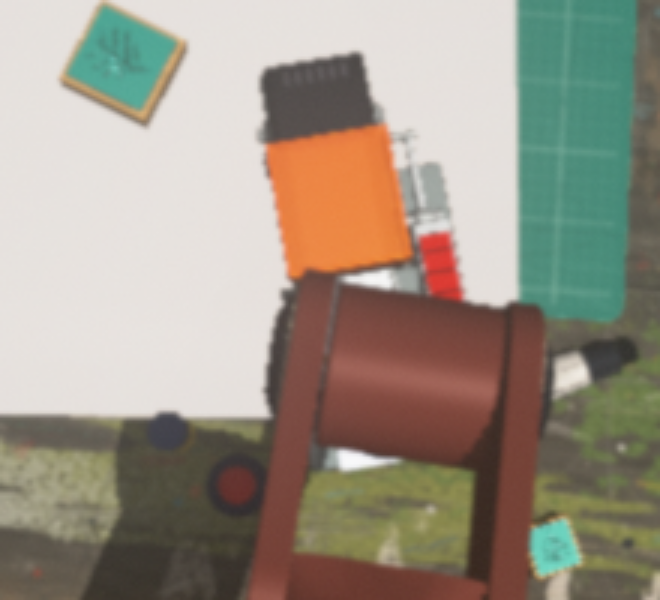

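```bash
python3 - <<'E'
from h import *
f=lambda q:((np.array(proj('side',q))-[230,150])*3).round()
print(f([.4976,-.0211,.1003]),f([.502,-.0225,.107]),f([.502,-.0225,.130]))
p=np.array([.5392,-.0142,.0313]);
for dz in (0,.01,.02,.03): print(dz,f(p+[0.002,-.012,dz]))
print(R.from_rotvec(camera_model('side')['attitude']).as_matrix().round(3))
E
```

```text
[ 56. 260.] [ 63. 250.] [ 61. 209.]
0 [140. 384.]
0.01 [140. 368.]
0.02 [139. 351.]
0.03 [139. 335.]
[[ 0.998  0.037 -0.059]
 [ 0.069 -0.4    0.914]
 [ 0.01  -0.916 -0.401]]
```

```bash
python3 -m crank '[[[-0.02,-0.003,0,0],[-0.038,-0.006,0,0],[-0.038,-0.006,-0.01,0],[-0.038,-0.006,-0.015,0],[-0.038,-0.006,-0.015,0]]]'; python3 - <<'E'
from h import *
o,a,r=state();print(a,o['tool_pos'],b(o['tool_pos']),r[:,0].round(3))
im,d=get_image('side'); np.savez('s4.npz',im=im,d=d); cv2.imwrite(f"pics/side4.png",cv2.resize(im[220:300,220:320,::-1],None,fx=7,fy=7,interpolation=cv2.INTER_NEAREST))
E
```

```text
t: 3.35
tool_pos: [0.4982, -0.02, 0.0138]
tool_rot: [2.13, 0.183, -2.135]
contact_force: [-0.5, -0.1, 0.1]
opening: 0.0003
-80.25083716614378 [ 0.49818847 -0.01996281  0.01375117] [-133.9148512     2.06083941] [-0.002  0.001 -1.   ]
```

View pics/side4.png

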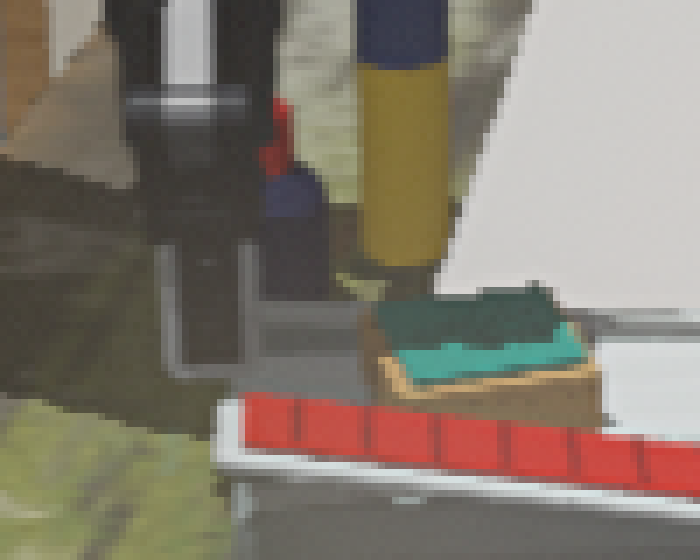

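```bash
python3 - <<'E'
from h import *
z=np.load('s4.npz');d=z['d']
for u,v in((250,255),(250,262),(250,268),(250,271),(250,272),(250,273),(246,268),(254,268)): print(u,v,b(p:=depthpt('side',u,v,d)).round(1),p.round(4))
o,dd=ray('side',250,273.7)
for y in(-.033,-.030): print(o+dd*((y-o[1])/dd[1]))
E
```

```text
250 255 [-133.4  -13.3] [ 0.5013 -0.035   0.0753]
250 262 [-134.1  -11.4] [ 0.5003 -0.0333  0.0621]
250 268 [-134.7   -8.3] [ 0.4992 -0.0303  0.0498]
250 271 [-134.9   -9.8] [ 0.4993 -0.0319  0.0453]
250 272 [-135.3   -4.1] [ 0.4979 -0.0263  0.0405]
250 273 [-135.3   -5.4] [ 0.4981 -0.0275  0.0393]
246 268 [-140.9  -10.2] [ 0.4934 -0.0333  0.0511]
254 268 [-128.6   -3.3] [ 0.5044 -0.0243  0.047 ]
[ 0.49927581 -0.033       0.04099456]
[ 0.4985994 -0.03       0.0393796]
```

```bash
python3 -m crank '[[[0,0,-0.008,0],[0.005,0.001,-0.008,0],[0.013,0.002,-0.008,0],[0.021,0.003,-0.008,0],[0.029,0.0045,-0.008,0]]]'; python3 - <<'E'
from h import *
o,a,r=state();print(a,o['tool_pos'],b(o['tool_pos']),r[:,0].round(3))
im,d=get_image('side'); np.savez('s4.npz',im=im,d=d); cv2.imwrite(f"pics/side5.png",cv2.resize(im[220:300,220:320,::-1],None,fx=7,fy=7,interpolation=cv2.INTER_NEAREST))
E
```

```text
t: 3.82
tool_pos: [0.5297, -0.0156, 0.0076]
tool_rot: [2.133, 0.182, -2.132]
contact_force: [-0.5, 0.9, -0.3]
opening: 0.0001
-80.23410524301777 [ 0.52970121 -0.01563057  0.00760459] [-102.12455915    0.96609366] [ 0.001 -0.    -1.   ]
```

View pics/side5.png

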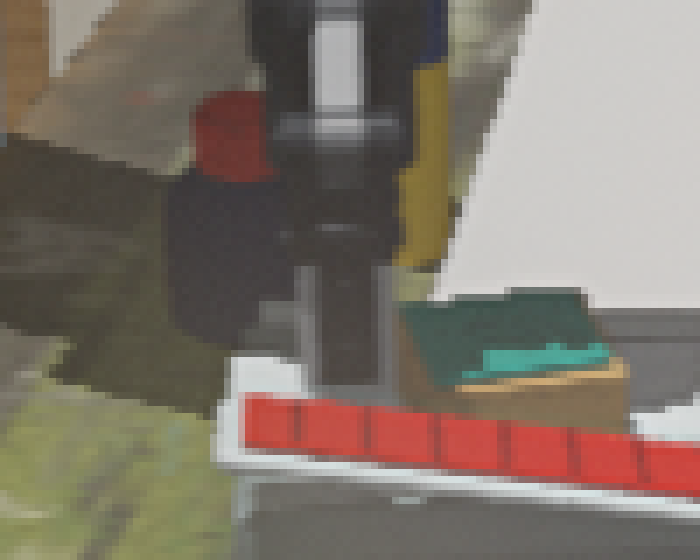

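```bash
python3 -m crank '[[[0.008,0.001,0,0],[0.016,0.002,0,0],[0.024,0.0035,0,0],[0.031,0.0045,0,0],[0.034,0.005,0,0]]]'; python3 - <<'E'
from h import *
o,a,r=state();print(a,o['tool_pos'],b(o['tool_pos']),r[:,0].round(3))
im,d=get_image('side'); np.savez('s4.npz',im=im,d=d); cv2.imwrite(f"pics/side6.png",cv2.resize(im[220:300,240:350,::-1],None,fx=7,fy=7,interpolation=cv2.INTER_NEAREST))
E
```

```text
t: 4.28
tool_pos: [0.5635, -0.0106, 0.0075]
tool_rot: [2.133, 0.182, -2.132]
contact_force: [-1.5, 0.7, 0.5]
opening: -0.0
-80.23190398530583 [ 0.5634864  -0.01059885  0.00748262] [-67.97592158   0.17383733] [ 0.001 -0.    -1.   ]
```

View pics/side6.png

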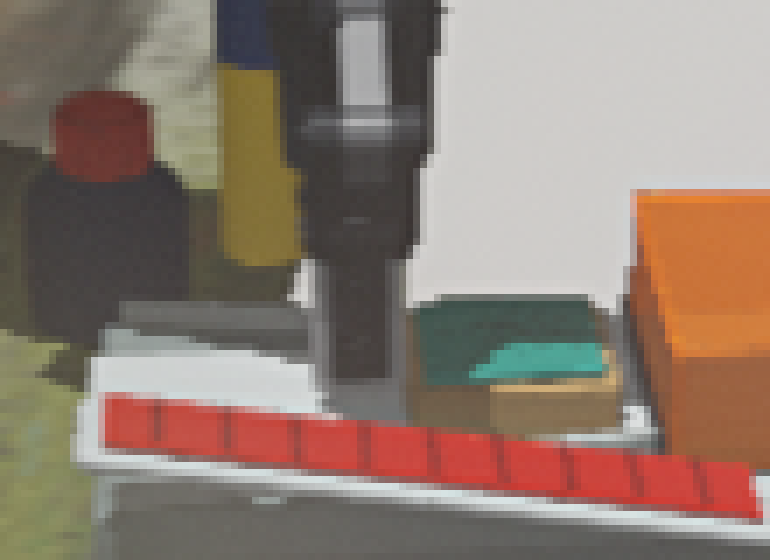

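```bash
python3 -m crank '[[[0.003,0.0005,0,0],[0.003,0.0005,0,0],[-0.02,-0.0035,0,0],[-0.04,-0.007,0,0],[-0.05,-0.009,0.03,0]]]'; python3 -m crank '[[[-0.02,-0.0045,0.04,-7],[-0.035,-0.02,0.06,-14],[-0.035,-0.035,0.06,-21],[-0.035,-0.035,0.06,-28],[-0.035,-0.035,0.06,-35]]]' 0.87;python3 -m crank '[[[0,0,0,-7],[0,0,0,-10],[0,0,0,-10],[0,0,0,-10]]]'; python3 - <<'E'
from h import *
o,a,r=state();print(a,o['tool_pos'],b(o['tool_pos']),r[:,0].round(3),o['q'].round(2))
im,d=get_image('side'); np.savez('s7.npz',im=im,d=d); cv2.imwrite(f"pics/side7.png",cv2.resize(im[100:320,150:410,::-1],None,fx=2.7,fy=2.7,interpolation=cv2.INTER_CUBIC))
im,d=get_image('top'); np.savez('t7.npz',im=im,d=d); cv2.imwrite(f"pics/top7.png",cv2.resize(im[150:350,230:450,::-1],None,fx=3,fy=3))
E
```

```text
t: 4.75
tool_pos: [0.5048, -0.0188, 0.0309]
tool_rot: [2.119, 0.186, -2.149]
contact_force: [-1.1, 0.3, -0.5]
opening: -0.0003
t: 5.17
tool_pos: [0.4774, -0.0556, 0.0984]
tool_rot: [-1.975, 0.45, 1.97]
contact_force: [-0.5, 0.6, -0.7]
opening: 0.0605
t: 5.5
tool_pos: [0.4771, -0.0547, 0.0973]
tool_rot: [-1.871, 0.593, 1.871]
contact_force: [0.4, 0.0, 0.2]
opening: 0.0743
-125.15704298799261 [ 0.47707347 -0.05470957  0.09725832] [-160.63597108  -28.5849137 ] [ 0. -0. -1.] [-0.27 -0.21  2.05  0.    1.3   1.92]
```

View pics/side7.png

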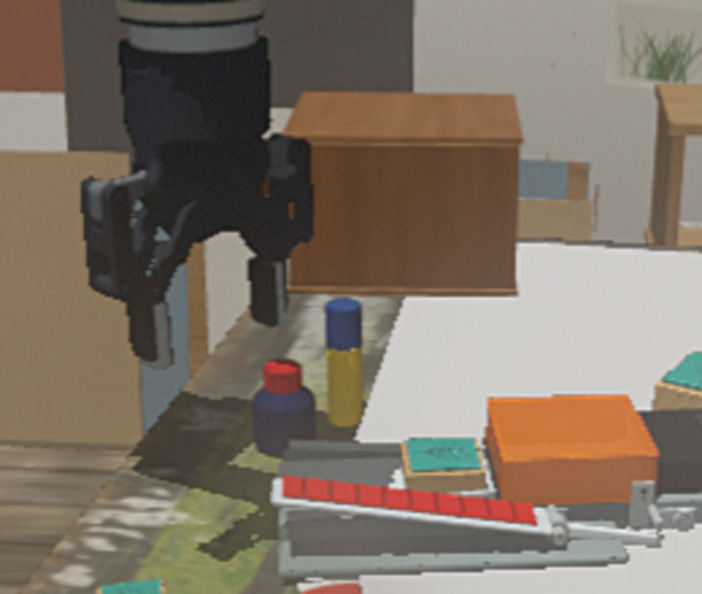

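View pics/top7.png

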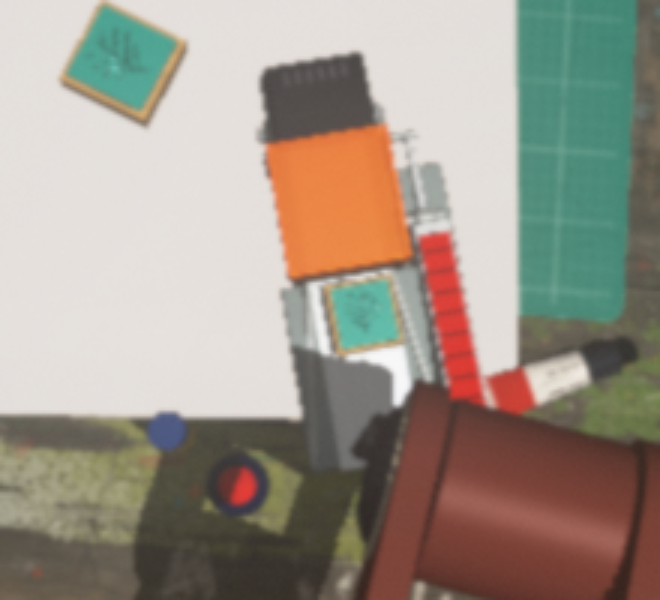

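```bash
python3 - <<'E'
from h import *
z=np.load('s7.npz');d=z['d']
def show(l):
    for px,py in l:
        u,v=px/2.7+150,py/2.7+100; p=depthpt('side',u,v,d); print(px,py,b(p).round(1),(p*1000).round(1))
print('lever finger');show([(150,330),(140,340),(165,345),(145,358),(155,360),(163,360)])
print('pusher');show([(258,300),(270,300),(282,300),(262,316),(270,318),(280,316)])
print('knuckle');show([(300,160),(308,180),(308,220),(300,238),(285,240),(270,240)])
print('nearknuckle');show([(90,200),(100,280),(120,290)])
print('body');show([(135,60),(200,60),(260,60),(200,110)])
print(proj('side',get_obs()['tool_pos']))
E
```

```text
lever finger
150 330 [-189.6  -68.8] [455.4 -99.3 154.7]
140 340 [-195.6  -66. ] [449.  -97.5 148.1]
165 345 [-182.8  -67.9] [461.9 -97.2 145.7]
145 358 [-194.  -65.] [450.4 -96.3 137.5]
155 360 [-189.5  -61.3] [454.2 -91.9 134.7]
163 360 [-184.5  -67.5] [460.2 -97.1 137.1]
pusher
258 300 [-137.3   -1.1] [495.4 -23.7 144.3]
270 300 [-130.2   -8.2] [503.6 -29.5 146.8]
282 300 [-123.7   -3.6] [509.2 -23.8 144.8]
262 316 [-135.5   -2. ] [497.3 -24.3 134.8]
270 318 [-130.9   -5.6] [502.5 -27.  134.9]
280 316 [ -99.6 -709.7] [ 653.2 -715.5  408.4]
knuckle
300 160 [-110.7    6.4] [520.3 -11.8 223.1]
308 180 [-106.7    7.7] [524.   -9.8 211.3]
308 220 [-107.6   10.7] [522.7  -7.  187.3]
300 238 [-112.3    3.3] [519.3 -15.  179.1]
285 240 [-120.4   -6.8] [513.  -26.4 181.4]
270 240 [-128.5  -10.5] [505.6 -31.4 182.8]
nearknuckle
90 200 [-212.3  -73.2] [ 433.7 -107.4  225.6]
100 280 [-211.2  -74.9] [ 435.2 -108.9  184.7]
120 290 [-200.   -86.3] [ 448.1 -118.3  183.2]
body
135 60 [-188.2  -48.7] [453.3 -79.3 288.7]
200 60 [-155.5  -64.6] [488.3 -89.3 291.2]
260 60 [-127.9  -43.7] [512.  -64.1 287.1]
200 110 [-156.8  -67.4] [487.5 -92.3 267.8]
(np.float64(231.03056499814485), np.float64(246.9220065349061))
```

```bash
python3 - <<'E'
from h import *
z=np.load('s7.npz');d=z['d'];t=b(get_obs()['tool_pos'])
for px in (150,180,200,220,250,290):
  for py in range(60,260,20):
    u,v=px/2.7+150,py/2.7+100; p=depthpt('side',u,v,d); q=b(p)-t
    if p[1]<.1 and p[1]>-.2: print(px,py,'u',round((q[0]+q[1])*.707),'v',round((q[0]-q[1])*.707),'above tip',round(p[2]*1000-133.5))
E
```

```text
150 60 u -36 v 10 above tip 157
150 80 u -37 v 9 above tip 148
150 100 u -36 v 6 above tip 138
150 120 u -36 v 6 above tip 128
150 140 u -38 v 7 above tip 118
150 160 u -39 v 6 above tip 108
150 180 u -40 v 7 above tip 99
150 200 u -33 v -4 above tip 85
150 220 u -28 v -11 above tip 71
150 240 u -36 v -3 above tip 64
180 60 u -29 v 23 above tip 158
180 80 u -30 v 23 above tip 149
180 100 u -30 v 22 above tip 139
180 120 u -31 v 22 above tip 129
180 140 u -30 v 20 above tip 119
180 160 u -25 v 12 above tip 106
180 180 u -24 v 10 above tip 95
180 200 u -25 v 10 above tip 85
180 220 u -29 v 14 above tip 77
180 240 u -32 v 16 above tip 67
200 60 u -22 v 29 above tip 158
200 80 u -23 v 29 above tip 148
200 100 u -24 v 30 above tip 139
200 120 u -23 v 28 above tip 129
200 140 u -24 v 28 above tip 119
200 160 u -10 v 9 above tip 103
200 180 u -15 v 15 above tip 95
200 200 u -18 v 17 above tip 85
200 220 u -18 v 16 above tip 74
200 240 u -12 v 8 above tip 60
220 60 u -14 v 35 above tip 157
220 80 u -14 v 34 above tip 148
220 100 u -15 v 34 above tip 138
220 120 u -16 v 34 above tip 128
220 140 u -16 v 34 above tip 119
220 160 u 3 v 10 above tip 101
220 180 u 3 v 9 above tip 90
220 200 u 2 v 9 above tip 79
220 220 u 0 v 10 above tip 69
250 60 u 2 v 38 above tip 156
250 80 u 1 v 38 above tip 146
250 100 u 1 v 37 above tip 136
250 120 u 2 v 36 above tip 126
250 140 u 1 v 36 above tip 116
250 160 u 24 v 10 above tip 96
250 180 u 16 v 18 above tip 89
250 200 u 17 v 16 above tip 77
250 220 u 29 v 2 above tip 61
250 240 u 35 v -7 above tip 46
290 140 u 58 v 5 above tip 100
290 160 u 56 v 7 above tip 90
290 180 u 56 v 6 above tip 78
290 200 u 54 v 8 above tip 68
290 220 u 61 v -1 above tip 53
290 240 u 55 v 5 above tip 44
```

```bash
python3 - <<'E'
from h import *
print(w(-71,-30)-get_obs()['tool_pos'][:2])
E
python3 -m crank '[[[0,0,0,7],[0.02,0,0,14],[0.05,0.01,0,21],[0.08,0.013,0,28],[0.0885,0.014,0,35]]]' 0.59; python3 -m crank '[[[0,0,0,7],[0,0,0,10],[0,0,0,10],[0,0,0,10]]]'; python3 - <<'E'
from h import *
o,a,r=state();print(a,o['tool_pos'],b(o['tool_pos']),w(-71,-30)-o['tool_pos'][:2],o['opening'])
im,d=get_image('side'); np.savez('s8.npz',im=im,d=d); cv2.imwrite(f"pics/side8.png",cv2.resize(im[130:300,230:430,::-1],None,fx=4,fy=3.5,interpolation=cv2.INTER_CUBIC))
E
```

```text
[0.08849569 0.01384047]
t: 6.02
tool_pos: [0.5689, -0.0404, 0.0976]
tool_rot: [2.222, 0.004, -2.217]
contact_force: [0.2, -0.7, 1.2]
opening: 0.0504
t: 6.35
tool_pos: [0.5657, -0.0406, 0.0971]
tool_rot: [2.133, 0.181, -2.133]
contact_force: [-0.9, -0.2, 0.2]
opening: 0.0506
-80.29531389419874 [ 0.56567441 -0.04063394  0.0971065 ] [-70.93209646 -29.79539886] [-3.20876279e-05 -2.13173408e-04] 0.05059110876593474
```

View pics/side8.png

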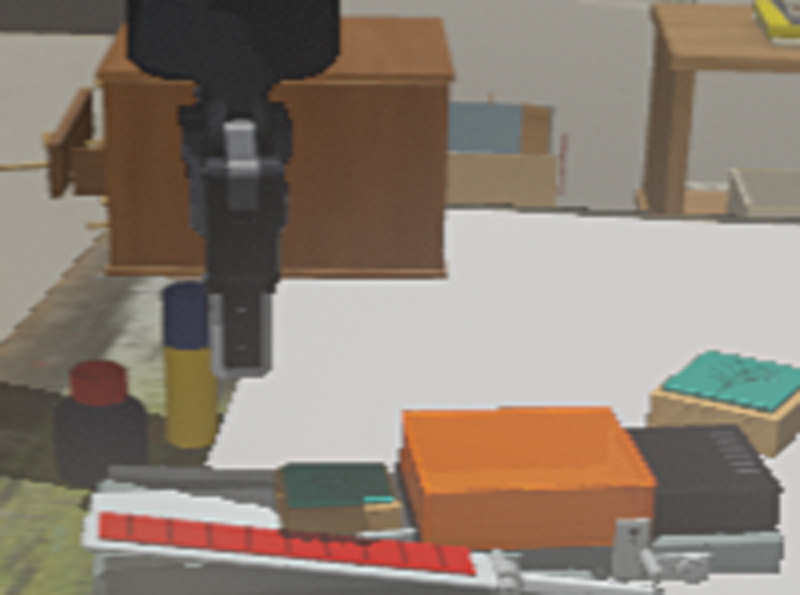

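```bash
python3 - <<'E'
from h import *
z=np.load('s8.npz');d=z['d']
def show(l):
    for px,py in l:
        u,v=px/4+230,py/3.5+130; p=depthpt('side',u,v,d); print(px,py,b(p).round(1),(p*1000).round(1))
show([(240,300),(240,330),(240,350),(240,368),(240,373),(222,350),(264,350)])
print('tip if near face y=-67:')
o,dd=ray('side',240/4+230,377/3.5+130)
for by in(-68,-64):
    y=w(-71,by)[1]; print(o+dd*((y-o[1])/dd[1]))
# block edges from side at z=41
for px,py in((282,505),(282,468),(400,500),(392,465)): print('blk',b(onz('side',px/4+230,py/3.5+130,.041)))
E
```

```text
240 300 [-72.2 -69.1] [571.2 -79.6 161. ]
240 330 [-72.1 -62.4] [570.1 -73.  145.3]
240 350 [-72.2 -64. ] [570.2 -74.6 137.1]
240 368 [-72.3 -62.1] [569.9 -72.7 128.2]
240 373 [-72.3 -62.7] [569.9 -73.3 126.2]
222 350 [-78.8 -67.4] [564.3 -79.1 138.7]
264 350 [-63.5 -61.3] [578.4 -70.4 135.6]
tip if near face y=-67:
[ 0.57052705 -0.07829261  0.12660309]
[ 0.5700159  -0.07435098  0.12485993]
blk [-54.61880498 -19.63339023]
blk [-52.07425402  17.84042375]
blk [ -6.91977627 -18.69600562]
blk [-5.85690015 17.24166949]
```

```bash
python3 -m crank '[[[0,0,-0.03,0],[0,0,-0.06,0],[0,0,-0.072,0],[0,0,-0.076,0],[0,0,-0.08,0]]]'; python3 -m crank '[[[0,0,-0.004,0],[0,0,-0.008,0],[0,0,-0.012,0],[0,0,-0.015,0],[0,0,-0.015,0]]]';  python3 - <<'E'
from h import *
o,a,r=state();print(a,o['tool_pos'],b(o['tool_pos']),r[:,0].round(3),o['contact_force'].round(1))
im,d=get_image('side'); np.savez('s9.npz',im=im,d=d); cv2.imwrite(f"pics/side9.png",cv2.resize(im[130:300,230:430,::-1],None,fx=4,fy=3.5,interpolation=cv2.INTER_CUBIC))
E
```

```text
t: 6.82
tool_pos: [0.5656, -0.0407, 0.0174]
tool_rot: [2.132, 0.182, -2.134]
contact_force: [-1.9, 0.1, 2.9]
opening: 0.0502
t: 7.23
tool_pos: [0.5663, -0.0411, 0.0024]
tool_rot: [2.134, 0.181, -2.13]
contact_force: [-0.6, -1.5, 3.2]
opening: 0.0503
-80.23808408820278 [ 0.56633086 -0.04111136  0.0024184 ] [-70.36648838 -30.37758356] [ 0.001 -0.001 -1.   ] [-0.6 -1.5  3.2]
```

View pics/side9.png

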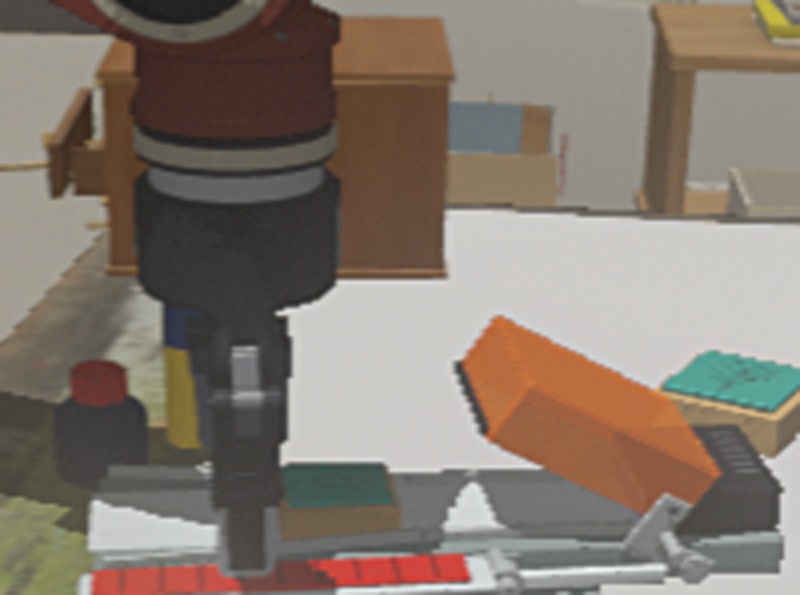

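```bash
python3 -m crank '[[[0.008,0.0014,0,0],[0.017,0.0029,0,0],[0.026,0.0044,0,0],[0.035,0.006,0,0],[0.043,0.0073,0,0]]]'; python3 - <<'E'
from h import *
o,a,r=state();print(a,o['tool_pos'],b(o['tool_pos']),r[:,0].round(3),o['contact_force'].round(1))
im,d=get_image('side'); np.savez('s10.npz',im=im,d=d); cv2.imwrite(f"pics/side10.png",cv2.resize(im[130:300,230:430,::-1],None,fx=4,fy=3.5,interpolation=cv2.INTER_CUBIC))
E
```

```text
t: 7.7
tool_pos: [0.6097, -0.0331, 0.0026]
tool_rot: [2.131, 0.182, -2.133]
contact_force: [-7.2, -1.8, 7.9]
opening: 0.0504
-80.23162021070401 [ 0.60973979 -0.0331243   0.00260411] [-26.2315091  -29.89569249] [-0.001  0.    -1.   ] [-7.2 -1.8  7.9]
```

View pics/side10.png

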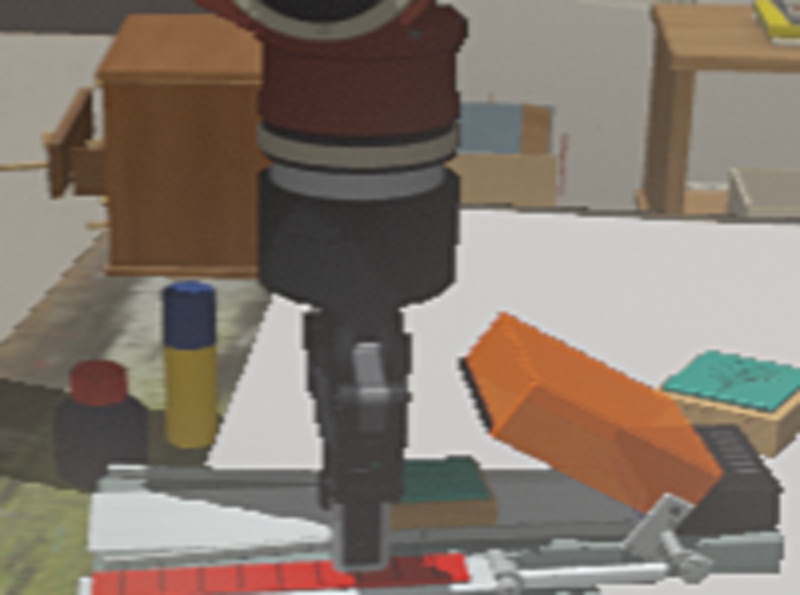

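```bash
python3 -m crank '[[[0.006,0.001,0,0],[0.012,0.002,0,0],[0.016,0.0027,0,0],[0.019,0.0032,0,0],[0.019,0.0032,0,0]]]'; python3 - <<'E'
from h import *
o,a,r=state();print(a,o['tool_pos'],b(o['tool_pos']),r[:,0].round(3),o['contact_force'].round(1))
im,d=get_image('side'); np.savez('s11.npz',im=im,d=d); cv2.imwrite(f"pics/side11.png",cv2.resize(im[130:300,230:430,::-1],None,fx=4,fy=3.5,interpolation=cv2.INTER_CUBIC))
E
```

```text
t: 8.17
tool_pos: [0.6291, -0.0302, 0.0035]
tool_rot: [2.132, 0.182, -2.132]
contact_force: [-7.0, -0.1, 9.9]
opening: 0.0502
-80.2260578581274 [ 0.62914383 -0.03015395  0.00352287] [ -6.60503472 -30.27143141] [-0. -0. -1.] [-7.  -0.1  9.9]
```

View pics/side11.png

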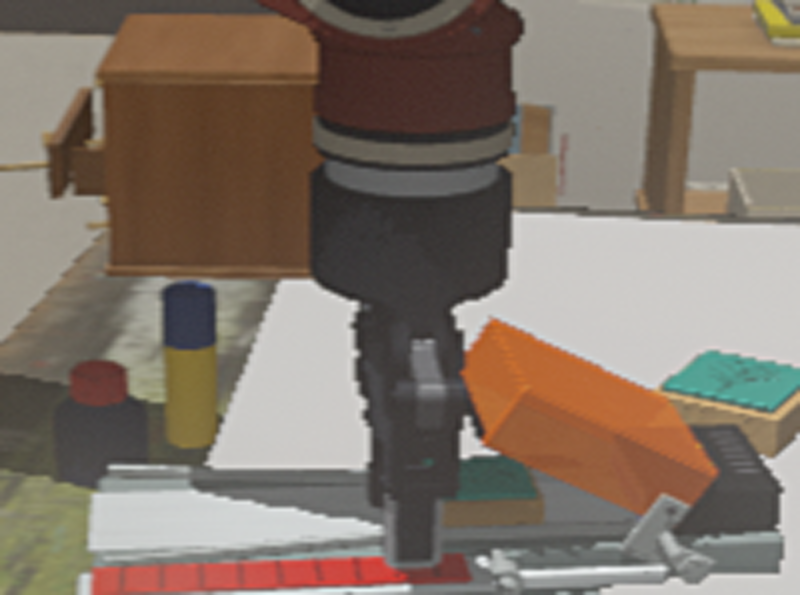

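```bash
python3 -m crank '[[[0.000,0.000,-0.0015,0],[0.003,0.0005,-0.002,0],[0.006,0.001,-0.002,0],[0.0075,0.0013,-0.002,0],[0.0075,0.0013,-0.002,0]]]'; python3 - <<'E'
from h import *
o,a,r=state();print(a,o['tool_pos'],b(o['tool_pos']),r[:,0].round(3),o['contact_force'].round(1))
im,d=get_image('side'); np.savez('s12.npz',im=im,d=d); cv2.imwrite(f"pics/side12.png",cv2.resize(im[200:300,300:430,::-1],None,fx=6,fy=6,interpolation=cv2.INTER_CUBIC))
E
```

```text
t: 8.63
tool_pos: [0.6363, -0.0292, 0.0027]
tool_rot: [2.131, 0.181, -2.133]
contact_force: [-10.6, -1.0, 16.5]
opening: 0.0504
-80.23718611814022 [ 0.63625817 -0.02924535  0.00266127] [  0.56014154 -30.58701859] [-0.001 -0.001 -1.   ] [-10.6  -1.   16.5]
```

View pics/side12.png

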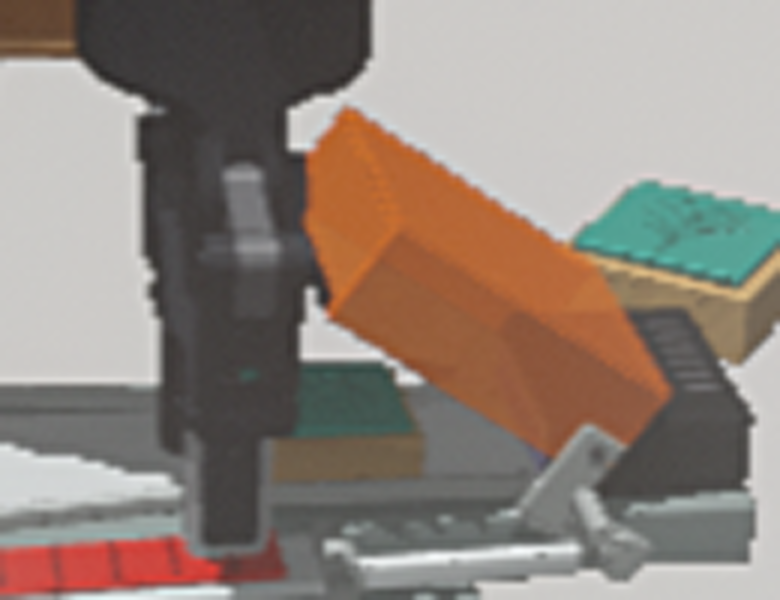

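```bash
python3 - <<'E'
from h import *
for px,py in((422,432),(405,372),(275,440)): print(b(onz('side',px/6+300,py/6+200,.0425)))
E
```

```text
[ 58.00163634 -24.01826309]
[60.40318741 11.98965764]
[ 17.82435206 -25.25496753]
```

```bash
python3 -m crank '[[[0.002,0.0003,0,0],[0.0025,0.0004,0,0],[0.0025,0.0004,0,0]]]'; python3 - <<'E'
from h import *
o,a,r=state();print(b(o['tool_pos']),o['tool_pos'],o['contact_force'].round(1))
E
```

```text
t: 8.93
tool_pos: [0.6379, -0.029, 0.0027]
tool_rot: [2.128, 0.181, -2.136]
contact_force: [-12.9, -1.1, 18.2]
opening: 0.0503
[  2.17466271 -30.65623086] [ 0.63786091 -0.02903874  0.00270275] [-12.9  -1.1  18.2]
```

```bash
python3 -m crank '[[[-0.008,-0.0014,0,0],[-0.018,-0.003,0.001,0],[-0.03,-0.005,0.001,0],[-0.044,-0.0075,0.001,0],[-0.058,-0.01,0.001,0]]]'; python3 -m crank '[[[-0.015,-0.0026,0,0],[-0.025,-0.0043,0,0],[-0.025,-0.0043,0.004,0],[-0.025,-0.0043,0.008,0],[-0.025,-0.0043,0.012,0]]]'; python3 -m crank '[[[0,0,0.004,0],[0,0,0.008,0],[0,0,0.014,0],[0,0,0.03,0],[0,0,0.05,0]]]'; python3 -m crank '[[[-0.03,-0.005,0.03,0],[-0.06,-0.01,0.06,0],[-0.09,-0.015,0.1,0],[-0.11,-0.018,0.12,0],[-0.11,-0.018,0.12,0]]]'; python3 - <<'E'
from h import *
o,a,r=state();print(a,o['tool_pos'],b(o['tool_pos']),r[:,0].round(3),o['contact_force'].round(1))
im,d=get_image('side'); np.savez('s13.npz',im=im,d=d); cv2.imwrite(f"pics/side13.png",cv2.resize(im[200:300,230:430,::-1],None,fx=4,fy=4,interpolation=cv2.INTER_CUBIC))
im,d=get_image('top'); np.savez('t13.npz',im=im,d=d); cv2.imwrite(f"pics/top13.png",cv2.resize(im[150:350,230:450,::-1],None,fx=3,fy=3))
E
```

```text
t: 9.35
tool_pos: [0.5836, -0.0385, 0.0034]
tool_rot: [2.14, 0.182, -2.123]
contact_force: [3.1, -0.6, 3.8]
opening: 0.0505
t: 9.77
tool_pos: [0.555, -0.0425, 0.0134]
tool_rot: [2.132, 0.183, -2.133]
contact_force: [0.4, 0.8, 0.9]
opening: 0.0501
t: 10.18
tool_pos: [0.5531, -0.0424, 0.0621]
tool_rot: [2.128, 0.183, -2.138]
contact_force: [-0.2, -0.0, 0.1]
opening: 0.0503
t: 10.6
tool_pos: [0.4454, -0.0621, 0.1912]
tool_rot: [2.142, 0.175, -2.119]
contact_force: [2.1, -0.5, 1.0]
opening: 0.0502
-80.30334455512495 [ 0.44540083 -0.06211566  0.19118255] [-193.10702991  -30.49194668] [ 0.011 -0.004 -1.   ] [ 2.1 -0.5  1. ]
```

View pics/side13.png

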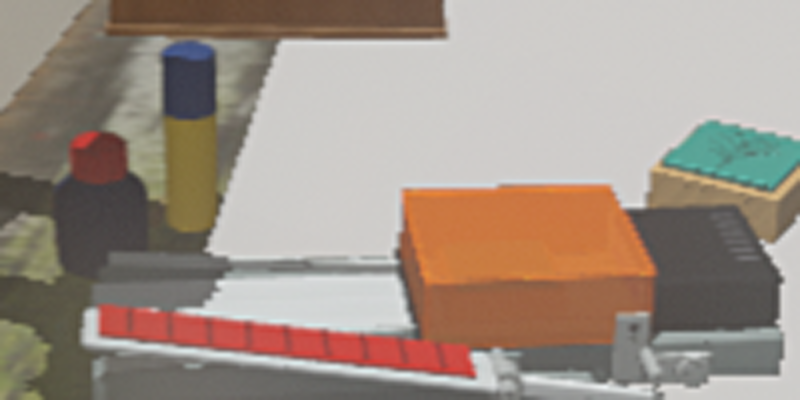

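View pics/top13.png

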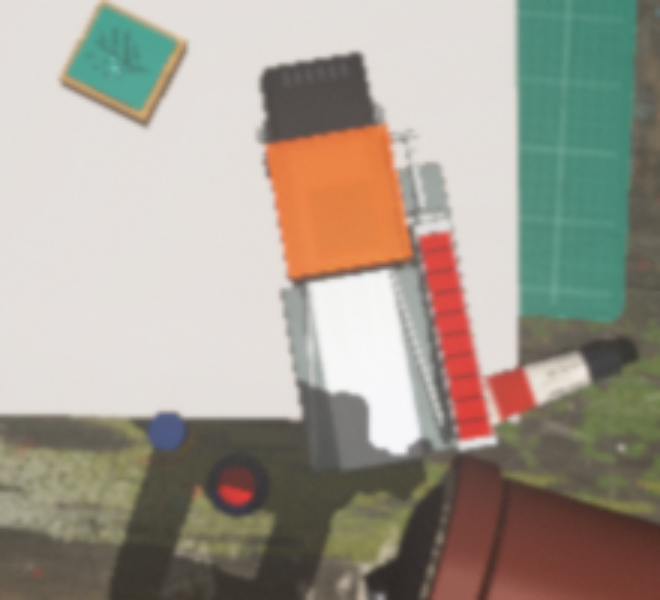

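```bash
python3 -m crank '[[[0,0,0,0],[0,0,0,0],[0,0,0,0]]]'; python3 - <<'E'
from h import *
a=np.load('top0.npz')['d'];c=np.load('t13.npz')['d']
sl=(slice(195,236),slice(332,356));print('roof depth diff mm',1000*np.median(c[sl]-a[sl]), 'front rows',1000*np.median((c-a)[228:236,332:358]))
im0=np.load('top0.npz')['im'].astype(int);im=np.load('t13.npz')['im'].astype(int)
df=np.abs(im-im0).sum(2);m=np.zeros_like(df,bool);m[192:240,322:364]=1
ys,xs=np.nonzero((df>18)&m)
P=np.array([b(onz('top',u,v,.044)) for u,v in zip(xs,ys)]);print(len(P),np.percentile(P,[3,50,97],axis=0).round(1))
print('lever depth diff',1000*np.median((c-a)[240:290,376:382]))
o=get_obs();print(o['contact_force'],o['tool_pos'])
E
```

```text
t: 10.95
tool_pos: [0.4442, -0.0604, 0.1813]
tool_rot: [2.129, 0.184, -2.137]
contact_force: [-0.5, -0.1, -0.1]
opening: 0.0508
roof depth diff mm -0.019699335 front rows -0.31909347
1221 [[  0.8 -44. ]
 [ 59.8  -1.3]
 [ 93.8  43.3]]
lever depth diff -0.118136406
[-0.48308321 -0.12309313 -0.10133003] [ 0.44422727 -0.06040468  0.18133841]
```

```bash
python3 - <<'E'
from h import *
print('block under flap',b(onz('top',340/3+230,216/3+150,.044)))
finish_job()
E
```

```text
block under flap [35.96423299  0.58118229]
the job is handed in; nothing more can be done
```

The block is inside the UV box with the flap shut behind it, and I handed the job in at about 11 s of the 40 s allowed. No verdict came back.

**What I did:**
- **First push:** with the gripper shut, I pushed the block square along the tray to just before the mouth.
- **Opening the flap:** I set the fingers about 50 mm apart. One fingertip pressed the lever level and held the flap open at about 0.5 rad, judged from the side picture.
- **Second push:** the other fingertip pushed the block in by its wooden edge until it was about 12–13 mm past the mouth. I then drew back along the lever with it still pressed, eased it up and moved clear.

**Last checks:**
- **Flap and lever:** the roof depth in the top camera is within 0.3 mm of its starting value, and the lever within 0.1 mm.
- **Block:** seen through the amber flap, its centre is about 36 mm past the mouth and 0.6 mm off the middle. The finger's final position gives about 37 mm.
- **Robot and other things:** the final reading of about 0.5 N is the same as with the arm free. The ink bottle, paint tube and glue stick look unmoved in the pictures, though I did not measure them.

**What disagreed:**
- **TCP height:** the real fingertips sat 26–36 mm above the reported TCP, depending on the opening. Because of this my first pass went over the block without touching it. I corrected heights from the side camera after that.
- **A rough check that failed:** a picture-difference measure of the block's outline was too noisy to use, so I judged its position by eye from the top picture.

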